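Wedge the tray frame's loose rail shut

TASK

The tray frame on the sloping jig has one loose rail. Take the T-headed tapered wedge from the rack, set it thin end first and square into the middle of the gap between the stop block and the loose rail's block, and let go; then drive it in with the wooden striker, not with the fingers, until the rail is fully home against the frame and the wedge stays tight. Stand the striker upright back on the table and leave everything else alone.

Things in the scene. Friction and masses are not known exactly. Their poses are not given: they have to be found in the camera images.
- jig: Fixed wooden stand with a plywood board, 290 x 270 mm, sloping 30 degrees: low edge on the jig's -x side (robot side), high edge on +x (top about 0.22 m up). On it a tray frame of pale rails 45 mm high, 230 mm wide. Origin on the table below the gap, where the board surface is 75 mm up; x horizontal, up-slope; y across; z up.
- gap_mouth (a point): Centre of the wedge gap's mouth, rail open. z: along the gap, out of the board (30 degrees from vertical, leaning to the low side); x up the slope; y across. Between two blocks with tops level with this point. Faces lean apart 1:12 each: gap 16.7 mm at the mouth, 8.3 mm at the board (50 mm down), 5 mm more when the rail is home. Ends open in y; the board is slotted below, the tip may pass.
- rail (a joint): How far the loose rail has slid up the slope, m: 0 open (5 mm from the frame's side rails), 0.005 home, a dead stop. Spring and weight push it back with about 4.5 N at 0, 9 N at 0.005. It moves 1 mm per 6 mm of wedge; the push needed on the wedge grows from about 6 N to 10 to 15 N, and steeply once home. The wedge locks by friction and stays when let go.
- rail_top (a point): Middle of the loose rail's upper edge (pale batten 18 x 230 x 45 mm, with a block 50 mm in y, 50 mm high, towards the gap, sliding with it); axes as gap_mouth.
- wedge: Pale wooden wedge with a T head, standing thin end down in the rack. Origin: centre of the thin end; z to the head. Shaft 100 mm long, 24 mm wide (y), thickness (x) 10 mm growing to 26.7 mm; head 38 (x) x 24 (y) x 18 mm. Grip across y. Same after a half turn about z. About 0.06 kg. In the open gap it rests with the thin end 40 mm below the mouth; 70 mm with the rail home.
- wedge_head (a point): Centre of the top face of the wedge's head, 118 mm from the thin end; axes as the wedge.
- striker: Turned wooden striker standing on its head on the table: head 48 mm diameter, 50 mm high, below; handle 26 mm diameter, 80 mm long, above; 130 mm overall, about 0.22 kg. Origin at the centre of the flat striking face (underside), z along the handle.
- rack: Wooden block 170 x 66 x 60 mm fixed to the table, origin centre of underside, x along its length; three slots 50 mm apart along x, each 21 (x) by 27 (y) mm and 50 mm deep. The wedge, the dowel and the slat stand in them, in any order, with their widths along the rack's y.
- dowel: Round wooden pin, 18 mm diameter, 110 mm long, standing in the rack; not needed. Origin at its foot.
- slat: Straight wooden slat without a head, 16 x 23 x 100 mm, standing in the rack; not needed. Origin at its foot.
- level: Aluminium spirit level, 220 x 22 x 45 mm, lying on the table; leave it. Origin centre of underside, x along its length.
- glue: White bottle 54 mm diameter, 150 mm high, standing; leave it. Origin at its foot.
- offcut_a: Wood offcut 90 x 40 x 22 mm lying on the table; leave it. Origin centre of underside.
- offcut_b: Wood offcut 120 x 35 x 18 mm lying on the table; leave it. Origin centre of underside.
- stop_block: Fixed wooden block on the low side of the gap, 28 mm thick, 50 mm in y, 50 mm high. Origin on the board surface under the gap's middle, axes as gap_mouth. Nothing near the gap rises above gap_mouth, measured along z.
- screwdriver: Black-handled screwdriver lying on the table; leave it. Origin under its middle.
- square: Try square lying on the table: dark wooden stock 20 x 100 x 16 mm along y, thin steel blade 130 mm along x; leave it. Origin under the stock.
Things that resemble listed ones, but are neither listed nor needed, are in the scene too. What is shaped like the striker but pink or turquoise is not meant.

How it is judged:
By the outcome, as a careful person would: the job done as asked, in the order asked, and still so for the second after the job is handed in, with the robot touching nothing.
It also fails if it takes over 67 s, if anything falls off the work surface, if the arm or the gripper's body presses on something with over 40 N, if the wrist force passes 120 N, or if a joint passes its speed limit or range.

ROBOT

A 7-joint arm with a two-finger parallel gripper is mounted at the origin on the work surface. World frame = base frame: x ahead of the robot, y to its left, z up, the work surface at z = 0. Lengths are in m, angles in rad, forces in N, time in s.
With the tool pointing down it reaches from about 0.425 to 0.925 m from the base axis. Payload 6.8 kg.
Tool frame: the origin (TCP) lies midway between the tips of the shut fingers; the grasp point (between the pads) lies arm.tcp_to_grasp behind it (arm.tcp_to_grasp is the distance from the TCP to the grasp point, in m); z points along the fingers, y is the direction in which the jaws open and shut (so a half turn about z gives the same grasp; the last joint's range is limited). The gripper opens to 85 mm and grips with 20 to 120 N. Pads are 22 mm wide; open, the fingers measure 114 mm over their backs; the gripper's body (76 mm by 85 mm) begins 54 mm behind the grasp point. The pads swing forward as they close: fully open they stand 13 mm farther back than shut.
Start: joints at [1.204, 0.477, 0.022, 1.555, -0.011, 1.109, -0.083], TCP at [0.173, -0.653, 0.231] pointing down, gripper open.
Joint ranges: [-2.96, 2.96], [-0.34, 2.1], [-1.41, 1.46], [0.24, 2.44], [-1.37, 4.51], [0.17, 1.92], [-2.96, 2.96]. Speed limits (rad/s): [2.39, 2.39, 3.14, 3.14, 3.14, 3.14, 3.14].

INTERFACE

Orientations are given as a rotation vector (axis times angle).
In Python, from rig import arm, cams gives the robot as it stands.
- The arm moves only by the shell command python3 -m inch 'ROWS' [FORCE]. ROWS is JSON, one flat list of numbers, 7 for each row, row after row: the turn, a rotation vector about the tool's x, y, z scaled (see below), then the shift along the tool's x, y, z scaled (see below), then the closure, from -1 (fully open) to 1 (shut). A call has 1 to 20 rows; each row shifts and turns the commanded pose from where the row before left it, along the tool's axes as they then stand; what a row does not reach is not made up. The controller multiplies each number of a shift by 0.03 m and each number of a turn by 6 degrees. A row lasts 1/8 s, in which the tool goes at most 62.5 mm and 10.7 degrees, less where a joint would pass 70% of its speed; a pose out of reach is approached as far as the arm can. A call with a number of a shift or a turn outside -1 to 1 is refused whole. A call with a gripper value outside its range is refused whole. The fingers move at their own pace and stop on an object; FORCE is the grip in N (left out, the last holds). Time passes only in rows, so rows that do not move let the fingers close. It gives the time, the measured TCP pose, the force and the opening at its end, in the units of the state.
- arm.sense(): the state, without advancing time (a new reading comes with each control period).
- cams.snapshot(name): name is "side" or "top"; returns the picture (400x640x3 uint8, red, green, blue); there is no depth.
- cams.camera_params(name): a dict with "fx", "fy", "cx", "cy" (pixels), "k1" (the pictures are not rectified: a ray, as slopes to the right and down, at radius r is drawn at 1 + k1 r^2 times it, then the intrinsics apply), "rvec" (rotation vector, rad) and "tvec" (3), from world to camera coordinates, as OpenCV has them. Camera axes: x right, y down, z forward; pixel columns grow to the right and rows downward; lengths in m; the calibration is good to about 2 mm. A picture is of the moment at which its call begins. camera_params takes no time and is no camera call.
- arm.finish_job(): hands the job in, once; it reports no verdict.
The state is a dict: "t": time; "qpos": joint angles; "qd": joint speeds; "joint_torque": joint torques, N m; "eef_pos": TCP position; "orientation": TCP orientation; "force": force on the tool from outside, world axes, zero at the start; "wrist_torque": the same for the moment, N m; "gripper_width": opening from 0.0 (shut) to 1.0 (fully open).
Only numpy, scipy, OpenCV 4.12 (cv2) and the standard library are available. Lean on these libraries where they do the work, as an engineer would, in place of code of your own. Each camera call takes 0.05 s, during which the arm holds its last target. There are 200 camera calls.

## Working session

There is one attempt and no reset: what is moved stays moved. The work goes in short steps, Python scripts to look and compute and a shell command to move; the robot and the scene stay as the last step left them, time stands still between calls to the robot, and variables do not carry over. Pictures are saved under pics/ and viewed, about 8 in all and at most 12, crops included, and the job is handed in when it is done.

```bash
mkdir -p pics; ls; python3 - <<'E'
from rig import arm,cams
import cv2
for n in("top","side"):
    cv2.imwrite(f"pics/{n}0.png",cams.snapshot(n)[:,:,::-1]); print(n,cams.camera_params(n))
print(arm.sense(),arm.tcp_to_grasp)
E
```

```text
pics
top {'fx': 428.5732771630086, 'fy': 428.5732771630086, 'cx': 318.9889726816176, 'cy': 195.91274520458325, 'k1': -0.00019289473753080787, 'rvec': array([ 2.15817979, -2.16034846,  0.12521409]), 'tvec': array([-0.01027778,  0.553782  ,  1.28004876])}
side {'fx': 406.29030658723747, 'fy': 406.29030658723747, 'cx': 321.2136266613591, 'cy': 199.80898831122994, 'k1': -0.0830559457755131, 'rvec': array([ 0.56810812, -2.55922601,  1.31006265]), 'tvec': array([0.47020257, 0.21375761, 0.9037692 ])}
{'t': 0.1, 'qpos': array([ 1.20390024,  0.4777137 ,  0.02231659,  1.55632561, -0.01146303,
        1.10930543, -0.08308225]), 'qd': array([-0.00047311, -0.00205082, -0.00104067, -0.00322861, -0.00040117,
       -0.00198643,  0.00011753]), 'joint_torque': array([ 4.40243748e-03, -5.97759604e+01,  1.61333419e+00, -2.81959194e+01,
        1.28094296e-02,  4.87604077e-03,  3.65783751e-05]), 'eef_pos': array([ 0.17260591, -0.652018  ,  0.23043634]), 'orientation': array([-3.11373883e+00, -4.05298656e-01,  5.43743631e-04]), 'force': array([0.13265249, 0.47782841, 0.88314709]), 'wrist_torque': array([-0.0282443 ,  0.03404437,  0.0198403 ]), 'gripper_width': 1.0019607996976054} 0.0187
```

View pics/top0.png

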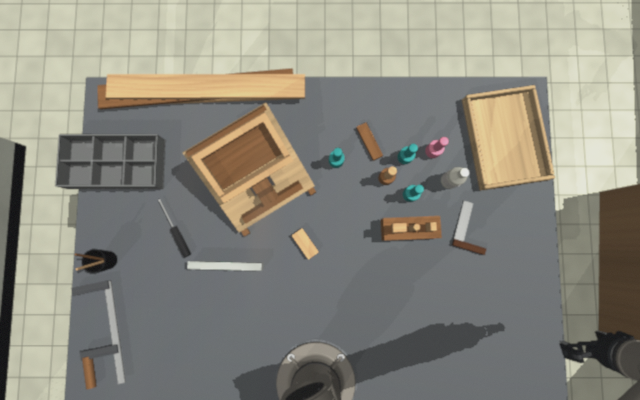

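View pics/side0.png

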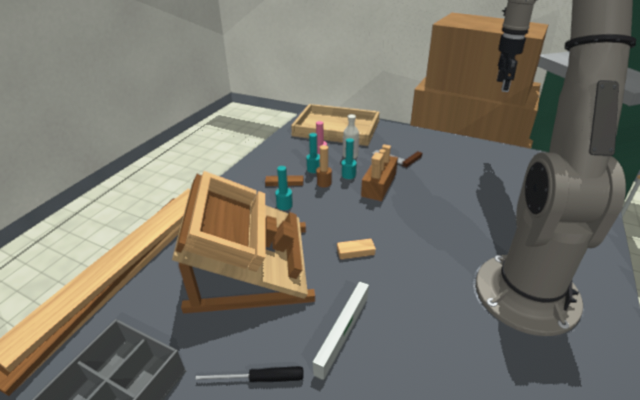

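```bash
cat > h.py <<'E'
import numpy as np,cv2
from rig import arm,cams
from scipy.spatial.transform import Rotation as R
P={n:cams.camera_params(n) for n in("top","side")}
def ray(n,u,v):
    p=P[n];K=np.array([[p['fx'],0,p['cx']],[0,p['fy'],p['cy']],[0,0,1]])
    d=cv2.undistortPoints(np.array([[[u,v]]],float),K,np.array([p['k1'],0,0,0.]))[0,0]
    M=R.from_rotvec(p['rvec']).as_matrix(); 
    return -M.T@p['tvec'], M.T@np.array([d[0],d[1],1])
def onz(n,u,v,z):
    c,d=ray(n,u,v); return c+d*(z-c[2])/d[2]
def tri(t,s):
    c1,d1=ray("top",*t);c2,d2=ray("side",*s)
    k=np.linalg.lstsq(np.c_[d1,-d2],c2-c1,rcond=None)[0]
    a,b=c1+k[0]*d1,c2+k[1]*d2
    return (a+b)/2,np.linalg.norm(a-b)
def proj(n,X):
    p=P[n];K=np.array([[p['fx'],0,p['cx']],[0,p['fy'],p['cy']],[0,0,1]])
    return cv2.projectPoints(np.atleast_2d(np.array(X,float)),p['rvec'],p['tvec'],K,np.array([p['k1'],0,0,0.]))[0][:,0]
def crop(im,x0,y0,x1,y1,s): return cv2.resize(im[y0:y1,x0:x1],None,fx=s,fy=s,interpolation=cv2.INTER_CUBIC)
E
python3 - <<'E'
from h import *
t=cv2.imread("pics/top0.png");s=cv2.imread("pics/side0.png")
a=crop(t,180,100,320,240,2.857);b=crop(t,370,160,470,260,4)[:, :400]
c=crop(s,170,165,320,315,2.667);d=crop(s,300,110,400,210,4)[:200]
d=crop(s,300,110,400,210,4)
o=np.zeros((800,800,3),np.uint8)
for i,j,m in((0,0,a),(0,1,b),(1,0,c),(1,1,d)):
    o[i*400:i*400+400,j*400:j*400+400]=cv2.resize(m,(400,400))
# two pics 800x400
cv2.imwrite("pics/c1.png",cv2.resize(o,(600,600)))
print(ray("top",320,200)[0],ray("side",320,200)[0])
E
```

```text
[ 0.39882281 -0.01397544  1.33643182] [0.15623653 0.74915777 0.70564462]
```

View pics/c1.png

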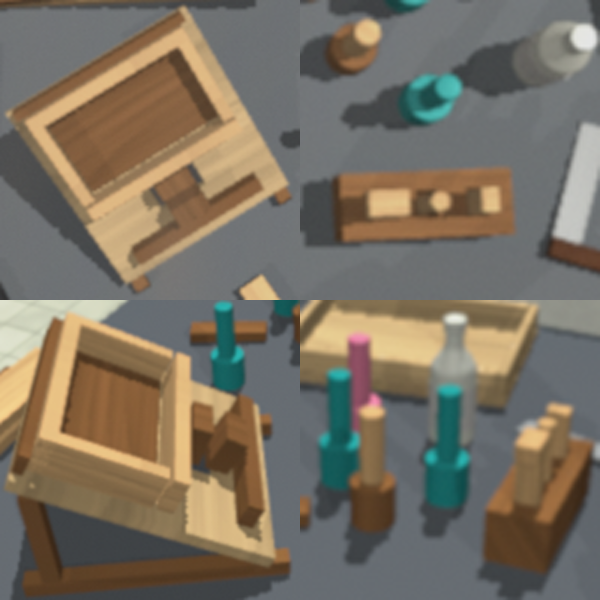

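View crop.

```bash
python3 - <<'E'
from h import *
t=cv2.imread("pics/top0.png");s=cv2.imread("pics/side0.png")
o=np.hstack([crop(t,230,160,320,240,4.4)[:352],crop(s,240,190,320,270,5)[:352]])
a=crop(t,182,100,322,240,4);b=crop(s,170,165,320,315,3.7333)
a=a[:560,:560];
cv2.imwrite("pics/c2.png",np.hstack([cv2.resize(crop(t,220,160,300,240,5),(400,400)),cv2.resize(crop(s,240,190,320,270,5),(400,400))]))
E
```

```text
(no output)
```

View pics/c2.png

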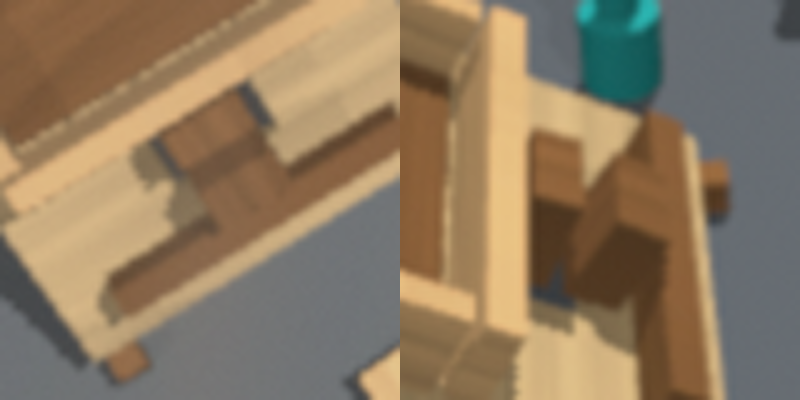

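```bash
python3 - <<'E'
from h import *
t=cv2.imread("pics/top0.png").astype(int)
w=(t[:,:,2]>t[:,:,0]+8)
def fit(cols,r0,r1,z,last=True):
    pts=[]
    for c in cols:
        r=np.where(w[r0:r1,c])[0]
        if len(r): pts.append((c,r0+(r[-1]+.5 if last else r[0]-.5)))
    pts=np.array(pts)
    for _ in range(4):
        k=np.polyfit(pts[:,0],pts[:,1],1);e=abs(np.polyval(k,pts[:,0])-pts[:,1]);pts=pts[e<max(.8,1.5*e.std())]
    a,b=pts[0,0],pts[-1,0]
    A,B=onz("top",a,np.polyval(k,a),z),onz("top",b,np.polyval(k,b),z);d=A-B
    print(len(pts),k,A.round(4),B.round(4),"dir(y) yaw",np.degrees(np.arctan2(-d[0],d[1])))
fit(range(252,300),185,240,.02)
fit(range(387,438),225,250,.06)
fit(range(387,438),210,230,.06,False)
print("gap",tri((266.3,192.1),(279.9,226.4)))
print("striker top",tri((392.3,170.7),(324,146.7)),onz("top",392.3,170.7,.13))
print("wedge head",tri((399.7,227.7),(300+(533-300)/3,110+(437-300)/3)),onz("top",399.7,227.7,.128))
for n,u,v in(("A",(436-300)/3+370,90/3+160),("glue",(585-300)/3+370,38/3+160)):print(n,onz("top",u,v,.14))
s=arm.sense();print(R.from_rotvec(s['orientation']).as_matrix().round(3))
E
```

```text
24 [ -0.62173913 381.82173913] [0.469  0.1888 0.02  ] [0.513  0.1187 0.02  ] dir(y) yaw 32.07580262513082
51 [-4.32579186e-02  2.57479125e+02] [ 0.4166 -0.2122  0.06  ] [ 0.4229 -0.3604  0.06  ] dir(y) yaw 2.4111929797653278
51 [-4.39819005e-02  2.33797014e+02] [ 0.4877 -0.2136  0.06  ] [ 0.4941 -0.3627  0.06  ] dir(y) yaw 2.4610988824986255
gap (array([0.55607722, 0.14082996, 0.114705  ]), np.float64(0.001822358966937061))
striker top (array([ 0.61409015, -0.22014122,  0.13131698]), np.float64(0.00021630572464384848)) [ 0.61442709 -0.22032772  0.13      ]
wedge head (array([ 0.45216637, -0.23776232,  0.12943786]), np.float64(0.00020419599546284763)) [ 0.45213227 -0.23805918  0.128     ]
A [ 0.55747246 -0.28225532  0.14      ]
glue [ 0.60673454 -0.42394876  0.14      ]
[[ 0.967  0.256 -0.001]
 [ 0.256 -0.967  0.002]
 [-0.    -0.002 -1.   ]]
```

```bash
python3 - <<'E'
from h import *
for n,(x0,y0,x1,y1) in(("top",(180,100,320,240)),("side",(235,185,320,300))):
    g=cv2.imread(f"pics/{n}0.png",0)[y0:y1,x0:x1]
    g=cv2.resize(g,None,fx=2,fy=2,interpolation=cv2.INTER_CUBIC)
    L=cv2.createLineSegmentDetector().detect(g)[0][:,0]/2+np.array([x0,y0,x0,y0])-.25
    for l in L:
        z=.118
        A,B=onz(n,l[0],l[1],z),onz(n,l[2],l[3],z);d=A-B
        if d[1]<0:d=-d
        ln=np.hypot(l[0]-l[2],l[1]-l[3]); yaw=np.degrees(np.arctan2(-d[0],d[1]))
        if n=="top" and (ln>25 or (ln>8 and 245<l[0]<290 and 170<l[1]<215)) and abs(yaw-31)<9 or n=="side" and ln>7: print(n,l.round(1),round(ln,1),round(yaw,1))
# expected gap corners
for yaw in(31,32):
    c,s=np.cos(np.radians(yaw)),np.sin(np.radians(yaw))
    X=np.array([c,s,0])*np.cos(np.pi/6)+[0,0,.5];Y=np.array([-s,c,0])
    G=onz("top",266.3,192.1,.1183)
    print(yaw,G.round(4));Q=[G+a*X*.00835+b*Y*.025 for a in(1,-1) for b in(1,-1)]
    print(proj("top",Q).round(1).tolist(),proj("side",Q).round(1).tolist())
E
```

```text
top [200.6 158.4 261.8 121.5] 71.5 31.9
top [245.6 189.1 270.4 173.8] 29.2 32.1
top [238.8 231.9 314.  185.6] 88.3 31.8
top [276.2 192.9 297.5 179.7] 25.1 32.3
top [302.6 187.9 242.4 224.8] 70.6 31.7
top [264.3 111.7 190.6 156. ] 86.0 31.9
top [288.8 155.3 221.2 196.7] 79.3 32.0
top [265.2 162.8 234.2 182. ] 36.4 32.3
top [186.6 150.  261.9 105. ] 87.7 31.9
top [254.9 209.8 243.8 216.9] 13.2 32.5
side [265.1 253.2 264.7 215.1] 38.1 32.2
side [287.8 276.3 286.8 260.7] 15.6 31.9
side [304.3 266.3 299.9 227.5] 39.0 31.9
side [293.5 283.7 287.7 276.3] 9.4 57.7
side [288.  213.  265.1 204.8] 24.3 85.4
side [254.1 248.6 234.7 241.9] 20.6 89.8
side [287.1 261.  278.4 257. ] 9.6 83.1
side [283.2 220.9 287.4 214. ] 8.1 8.4
side [300.1 228.3 298.8 217.6] 10.8 32.4
side [263.4 271.9 262.  280.8] 9.0 25.2
side [276.5 228.3 283.  219.1] 11.3 5.6
side [264.5 204.5 264.8 193.2] 11.3 30.8
side [263.2 281.2 307.4 294.1] 46.0 -85.6
side [295.9 216.8 301.7 269.9] 53.4 32.1
side [257.2 190.  240.8 184.6] 17.2 86.2
side [273.6 256.5 266.3 253.9] 7.8 88.1
side [266.6 215.1 276.2 217.6] 9.9 -87.1
side [234
[... 665 characters left out ...]
5.  187.8] 10.0 -62.4
side [282.8 251.9 275.  248.9] 8.3 87.4
side [248.3 209.2 237.2 204.9] 11.8 84.7
side [292.7 198.8 289.9 212. ] 13.5 21.6
side [234.8 199.5 248.4 204.5] 14.5 85.3
side [282.7 233.5 292.9 237.6] 11.0 84.0
side [292.6 238.2 292.5 260.7] 22.5 28.5
side [275.5 206.3 275.4 195.7] 10.6 31.0
side [289.2 211.9 289.8 222. ] 10.1 31.1
side [275.7 243.2 282.4 234.9] 10.6 1.2
31 [0.5548 0.14   0.1183]
[[257.3, 194.2], [272.4, 185.3], [260.2, 198.9], [275.3, 190.0]] [[277.7, 231.0], [277.4, 217.2], [284.4, 233.4], [283.9, 219.6]]
32 [0.5548 0.14   0.1183]
[[257.3, 194.4], [272.3, 185.2], [260.3, 199.0], [275.2, 189.8]] [[277.9, 231.0], [277.3, 217.3], [284.6, 233.3], [283.7, 219.6]]
```

```bash
cat >> h.py <<'E'
yaw=np.radians(32.0);cy_,sy_=np.cos(yaw),np.sin(yaw)
JX=np.array([cy_*np.cos(np.pi/6),sy_*np.cos(np.pi/6),.5]);JY=np.array([-sy_,cy_,0]);JZ=np.cross(JX,JY)
def rot(ydir,zdir):
    y,z=np.array(ydir,float),np.array(zdir,float);y/=np.linalg.norm(y);z/=np.linalg.norm(z)
    return np.c_[np.cross(y,z),y,z]
def plan(p1,R1,n,p0=None,R0=None):
    s=arm.sense()
    p0=s['eef_pos'] if p0 is None else p0;R0=R.from_rotvec(s['orientation']).as_matrix() if R0 is None else R0
    w=R.from_matrix(R0.T@R1).as_rotvec()/n
    S=sum(R0@R.from_rotvec(w*k).as_matrix() for k in range(n))
    v=np.linalg.solve(S,np.array(p1)-p0)
    print("row",n,(np.degrees(w)/6).round(3),(v/.03).round(3))
E
python3 - <<'E'
from h import *
Rw=rot((np.cos(np.radians(2.4)),np.sin(np.radians(2.4)),0),(0,0,-1))
plan([.4522,-.238,.19],Rw,15)
print(onz("side",279.6,225.7,.1183),JZ)
E
```

```text
row 15 [-0.001 -0.001 -0.862] [ 1.195 -0.103  0.09 ]
[0.55644605 0.14285678 0.1183    ] [-0.42402405 -0.26495963  0.8660254 ]
```

```bash
python3 -m inch '[0,0,-0.68,0.94,-0.08,0.07,-1, 0,0,-0.68,0.94,-0.08,0.07,-1, 0,0,-0.68,0.94,-0.08,0.07,-1, 0,0,-0.68,0.94,-0.08,0.07,-1, 0,0,-0.68,0.94,-0.08,0.07,-1, 0,0,-0.68,0.94,-0.08,0.07,-1, 0,0,-0.68,0.94,-0.08,0.07,-1, 0,0,-0.68,0.94,-0.08,0.07,-1, 0,0,-0.68,0.94,-0.08,0.07,-1, 0,0,-0.68,0.94,-0.08,0.07,-1, 0,0,-0.68,0.94,-0.08,0.07,-1, 0,0,-0.68,0.94,-0.08,0.07,-1, 0,0,-0.68,0.94,-0.08,0.07,-1, 0,0,-0.68,0.94,-0.08,0.07,-1, 0,0,-0.68,0.94,-0.08,0.07,-1, 0,0,-0.68,0.94,-0.08,0.07,-1, 0,0,-0.68,0.94,-0.08,0.07,-1, 0,0,-0.68,0.94,-0.08,0.07,-1, 0,0,-0.68,0.94,-0.08,0.07,-1]'
python3 - <<'E'
from h import *
s=arm.sense();print(s['eef_pos'],s['qpos'].round(2))
Rw=rot((np.cos(np.radians(2.4)),np.sin(np.radians(2.4)),0),(0,0,-1))
plan([.4522,-.238,.19],Rw,1);plan([.4522,-.238,.09],Rw,5)
E
```

```text
t: 2.48
eef_pos: [0.4479, -0.236, 0.1913]
orientation: [2.17, 2.272, -0.0]
force: [-0.3, 0.0, -0.2]
gripper_width: 0.998
[ 0.44794327 -0.23603581  0.19126941] [ 0.74  0.28 -0.44  1.97  0.15  0.92  0.27]
row 1 [-0.     0.001  0.036] [-0.072  0.139  0.042]
row 5 [-0.     0.     0.007] [-0.014  0.028  0.675]
```

```bash
python3 -m inch '[0,0,0.036,-0.07,0.14,0,-1, 0,0,0,0,0,0.67,-1, 0,0,0,0,0,0.67,-1, 0,0,0,0,0,0.67,-1, 0,0,0,0,0,0.67,-1, 0,0,0,0,0,0.67,-1, 0,0,0,0,0,0,-1]'
python3 - <<'E'
from h import *
cv2.imwrite("pics/g.png",np.hstack([crop(cams.snapshot("top")[:,:,::-1],370,180,450,260,5),crop(cams.snapshot("side")[:,:,::-1],340,120,420,200,5)]))
E
```

```text
t: 3.35
eef_pos: [0.4514, -0.2399, 0.0897]
orientation: [-2.178, -2.26, 0.002]
force: [0.1, 0.9, -0.4]
gripper_width: 0.997
```

View pics/g.png

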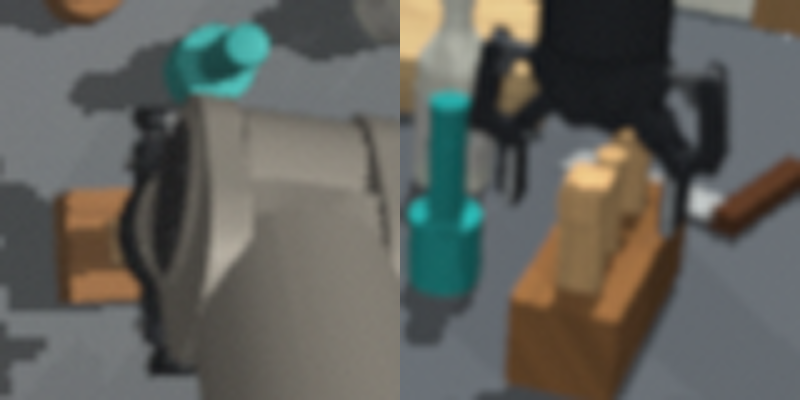

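```bash
python3 -m inch '[0,0,0,0.05,0,0,-1, 0,0,0,0,0,0,1, 0,0,0,0,0,0,1, 0,0,0,0,0,0,1, 0,0,0,0,0,0,1, 0,0,0,0,0,0,1, 0,0,0,0,0,0,1]' 60
python3 - <<'E'
from h import *
print(proj("side",[[.4514,-.2399,.1]]))
E
```

```text
t: 4.32
eef_pos: [0.4525, -0.2384, 0.091]
orientation: [2.18, 2.262, 0.0]
force: [0.3, -0.2, 2.0]
gripper_width: 0.274
[[377.5080713  164.22896646]]
```

```bash
python3 -m inch '[0,0,0,0,0,-0.5,1, 0,0,0,0,0,-1,1, 0,0,0,0,0,-1,1, 0,0,0,0,0,-1,1, 0,0,0,0,0,-1,1, 0,0,0,0,0,-0.5,1, 0,0,0,0,0,0,1]'
python3 - <<'E'
from h import *
M=np.array([.556,.1415,.118]);print(arm.sense()['qpos'].round(2))
plan(M+JZ*.121,rot(-JY,-JZ),18)
E
```

```text
t: 5.2
eef_pos: [0.4526, -0.2385, 0.2418]
orientation: [2.179, 2.261, 0.0]
force: [-1.0, 0.1, -2.3]
gripper_width: 0.275
[ 0.75  0.23 -0.45  1.91  0.12  1.03  0.29]
row 18 [-0.145  0.252  0.544] [ 0.631 -0.211  0.185]
```

```bash
python3 -m inch '[-0.145,0.252,0.544,0.631,-0.211,0.185,1, -0.145,0.252,0.544,0.631,-0.211,0.185,1, -0.145,0.252,0.544,0.631,-0.211,0.185,1, -0.145,0.252,0.544,0.631,-0.211,0.185,1, -0.145,0.252,0.544,0.631,-0.211,0.185,1, -0.145,0.252,0.544,0.631,-0.211,0.185,1, -0.145,0.252,0.544,0.631,-0.211,0.185,1, -0.145,0.252,0.544,0.631,-0.211,0.185,1, -0.145,0.252,0.544,0.631,-0.211,0.185,1, -0.145,0.252,0.544,0.631,-0.211,0.185,1, -0.145,0.252,0.544,0.631,-0.211,0.185,1, -0.145,0.252,0.544,0.631,-0.211,0.185,1, -0.145,0.252,0.544,0.631,-0.211,0.185,1, -0.145,0.252,0.544,0.631,-0.211,0.185,1, -0.145,0.252,0.544,0.631,-0.211,0.185,1, -0.145,0.252,0.544,0.631,-0.211,0.185,1, -0.145,0.252,0.544,0.631,-0.211,0.185,1, -0.145,0.252,0.544,0.631,-0.211,0.185,1, 0,0,0,0,0,0,1]'
python3 - <<'E'
from h import *
M=np.array([.556,.1415,.118]);s=arm.sense();print(s['qpos'].round(2))
plan(M+JZ*.101,rot(-JY,-JZ),1)
E
```

```text
t: 7.58
eef_pos: [0.5034, 0.1109, 0.2213]
orientation: [-2.789, -0.803, -0.744]
force: [-1.1, -0.8, -1.8]
gripper_width: 0.275
[ 0.42  0.08 -0.67  2.26 -0.35  0.35 -0.95]
row 1 [-0.034  0.016  0.009] [0.035 0.068 0.63 ]
```

```bash
python3 -m inch '[-0.034,0.016,0.009,0.035,0.068,0.63,1, 0,0,0,0,0,0,1, 0,0,0,0,0,0,1]'
python3 - <<'E'
from h import *
M=np.array([.556,.1415,.118]);s=arm.sense()
plan(M+JZ*.101,rot(-JY,-JZ),1)
t=cams.snapshot("top")[:,:,::-1];d=cams.snapshot("side")[:,:,::-1]
cv2.imwrite("pics/s1.png",d);cv2.imwrite("pics/t1.png",t)
cv2.imwrite("pics/i1.png",np.hstack([crop(t,230,160,290,220,6.667),crop(d,245,175,305,235,6.667)]))
Q=s['eef_pos'];m=R.from_rotvec(s['orientation']).as_matrix();tip=Q+m[:,2]*.081
print(proj("side",[tip,M,tip+m[:,0]*.005-m[:,1]*.012,tip-m[:,0]*.005-m[:,1]*.012]))
E
```

```text
t: 7.95
eef_pos: [0.5135, 0.1131, 0.2062]
orientation: [-2.794, -0.797, -0.749]
force: [0.7, -0.1, -0.2]
gripper_width: 0.273
row 1 [ 0.02  -0.003 -0.022] [ 0.005 -0.054  0.031]
[[284.15160799 218.46677073]
 [280.07590014 225.51152342]
 [282.35514478 221.03820715]
 [286.35898171 222.47548272]]
```

View pics/i1.png

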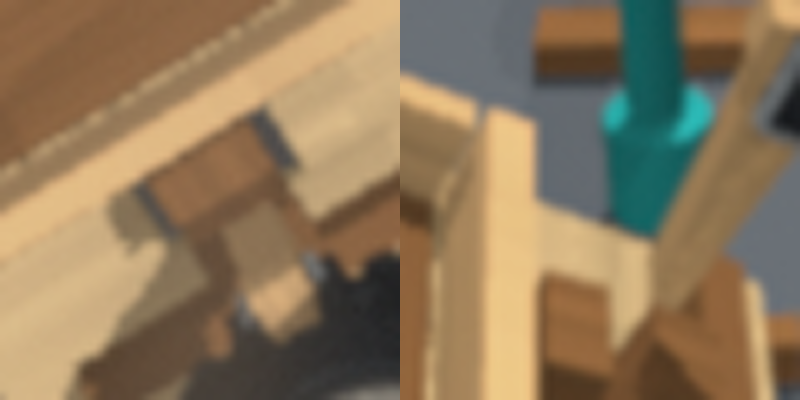

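```bash
python3 - <<'E'
from h import *
d=cv2.imread("pics/s1.png");g=d[:,:,2].astype(int)
for v in range(196,226,4): print(v,list(range(276,302))[0],g[v,276:306])
s=arm.sense();Q=s['eef_pos'];m=R.from_rotvec(s['orientation']).as_matrix();tip=Q+m[:,2]*.081
x=m[:,0];x=x*np.sign(x@JX);y=m[:,1]*np.sign(m[:,1]@JY)
for h in(0,.02,.05): print(h,proj("side",[tip-m[:,2]*h+a*x*(.005+h/12)+y*.012 for a in(1,-1)]+[tip-m[:,2]*h+x*(.005+h/12)-y*.012]).round(1).tolist())
print("top up edge",proj("top",[tip+x*.005+y*.012,tip+x*.005-y*.012]).round(1).tolist())
for n,b in(("top",(255,185,285,215)),("side",(265,185,305,240))):
    x0,y0,x1,y1=b
    im=cv2.imread(f"pics/{n[0]}1.png",0)[y0:y1,x0:x1]
    L=cv2.createLineSegmentDetector().detect(cv2.resize(im,None,fx=3,fy=3,interpolation=cv2.INTER_CUBIC))[0][:,0]/3+np.array([x0,y0]*2)-.33
    print(n,[l.round(1).tolist() for l in L if np.hypot(l[0]-l[2],l[1]-l[3])>3])
E
```

```text
196 276 [ 37  21  22  21  21  24  22  25  25  27  32  29  30  50  97 138 152 149
 141 135 132 129 126 126 127 122 111 103  92  81]
200 276 [ 48  22  22  22  21  22  23  22  21  22  23  48  97 137 152 149 142 135
 135 136 139 141 141 140 136 130 121 112 107 106]
204 276 [ 59  30  22  22  23  22  24  22  25  49  97 138 151 149 142 137 137 140
 142 141 139 135 131 122 112 107 106 106 106 107]
208 276 [ 96  75  48  30  24  19  24  49  97 137 152 150 143 138 140 144 145 142
 139 133 122 111 107 105 106 106 106 106 106 106]
212 276 [201 201 210 215 215 207 180 153 151 150 148 148 148 147 146 147 141 129
 115 107 106 105 106 106 106 106 106 106 106 106]
216 276 [200 202 209 215 215 206 181 154 147 148 150 150 149 147 145 144 143 143
 144 143 140 134 120 108 105 106 105 106 106 106]
220 276 [176 201 210 214 216 204 171 146 144 146 144 129 113 113 130 142 145 145
 144 146 165 197 203 162 116 104 106 107 107 107]
224 276 [163 189 194 173 139 117 119 132 142 142 139 137 135 133 135 140 142 144
 145 144 152 183 216 205 170 159 159 160 156 140]
0 [[282.1, 220.8], [286.1, 222.2], [281.7, 214.3]]
0
[... 722 characters left out ...]
7, 217.0], [265.6, 239.1, 265.4, 217.0], [282.8, 211.2, 264.7, 204.6], [265.9, 214.1, 265.3, 217.9], [276.7, 228.3, 282.8, 219.1], [295.9, 216.8, 298.4, 239.2], [299.6, 193.4, 304.1, 185.6], [266.3, 215.0, 275.4, 217.5], [287.8, 186.7, 285.8, 195.1], [304.3, 195.1, 300.4, 194.0], [276.1, 217.4, 276.1, 226.1], [281.7, 220.3, 281.9, 212.4], [265.5, 202.8, 265.5, 192.8], [278.6, 191.2, 278.5, 187.8], [285.9, 196.8, 291.0, 192.6], [289.4, 186.0, 290.9, 189.2], [295.3, 185.0, 292.9, 188.0], [282.9, 225.2, 287.2, 229.2], [291.0, 194.2, 282.7, 210.2], [266.4, 228.6, 276.0, 231.2], [286.6, 229.4, 293.8, 238.0], [286.2, 221.0, 288.8, 217.1], [277.0, 187.5, 264.9, 187.6], [275.8, 205.7, 275.2, 195.7]]
```

```bash
python3 -m inch '[0.02,0,-0.02,0,-0.054,0.2,1, 0,0,0,0,0,0.2,1, 0,0,0,0,0,0.2,1, 0,0,0,0,0,0.2,1, 0,0,0,0,0,0.2,1, 0,0,0,0,0,0,1, 0,0,0,0,0,0,1]'
python3 - <<'E'
from h import *
M=np.array([.556,.1415,.118]);s=arm.sense();f=s['force']
print("tool err jig xyz",[(s['eef_pos']-M)@a for a in(JX,JY,JZ)],"F",[f@a for a in(JX,JY,JZ)],s['wrist_torque'])
E
```

```text
t: 8.93
eef_pos: [0.5261, 0.1231, 0.1806]
orientation: [-2.791, -0.8, -0.75]
force: [-0.1, -0.6, -0.6]
gripper_width: 0.278
tool err jig xyz [np.float64(0.0008860104988201237), np.float64(0.0002541978830286089), np.float64(0.07181098160401511)] F [np.float64(-0.6498465894176675), np.float64(-0.42465373979766774), np.float64(-0.3715597266009272)] [-0.30921026  0.49669201  0.01097284]
```

```bash
cat > st.py <<'E'
from h import *
M=np.array([.556,.1415,.118]);s=arm.sense();f=s['force']
print("jig xyz mm",[round((s['eef_pos']-M)@a*1000,1) for a in(JX,JY,JZ)],"F",[round(f@a,1) for a in(JX,JY,JZ)],"axis err",np.degrees(R.from_matrix(R.from_rotvec(s['orientation']).as_matrix().T@rot(-JY,-JZ)).as_rotvec()).round(2),s['qpos'].round(2))
E
python3 -m inch '[0,0,0,0,0,0.2,1, 0,0,0,0,0,0.2,1, 0,0,0,0,0,0.2,1, 0,0,0,0,0,0.2,1, 0,0,0,0,0,0,1, 0,0,0,0,0,0,1]'; python3 st.py
```

```text
t: 9.68
eef_pos: [0.536, 0.1294, 0.1599]
orientation: [-2.791, -0.8, -0.749]
force: [0.2, -0.1, -0.6]
gripper_width: 0.275
jig xyz mm [np.float64(0.7), np.float64(0.3), np.float64(47.9)] F [np.float64(-0.2), np.float64(-0.2), np.float64(-0.6)] axis err [-0.01 -0.04  0.  ] [ 0.22  0.24 -0.53  2.26 -0.13  0.17 -1.16]
```

```bash
python3 -m inch '[0,0,0,0,0,0.1,1, 0,0,0,0,0,0.1,1, 0,0,0,0,0,0,1, 0,0,0,0,0,0,1]'; python3 st.py
```

```text
t: 10.18
eef_pos: [0.5385, 0.13, 0.1555]
orientation: [-2.792, -0.799, -0.744]
force: [-1.4, -2.0, -2.4]
gripper_width: 0.272
jig xyz mm [np.float64(0.6), np.float64(-0.5), np.float64(43.0)] F [np.float64(-3.1), np.float64(-1.0), np.float64(-0.9)] axis err [-0.05  0.13 -0.09] [ 0.34  0.28 -0.67  2.25  0.17  0.17 -1.44]
```

```bash
python3 -m inch '[0,0,0,0,0,0,0, 0,0,0,0,0,0,-0.2, 0,0,0,0,0,0,-0.2, 0,0,0,0,0,-0.3,-0.2, 0,0,0,0,0,-0.7,-0.2, 0,0,0,0,0,-1,-1, 0,0,0,0,0,-1,-1, 0,0,0,0,0,-1,-1, 0,0,0,0,0,0,-1]'; python3 st.py
python3 - <<'E'
from h import *
t=cams.snapshot("top")[:,:,::-1];d=cams.snapshot("side")[:,:,::-1]
cv2.imwrite("pics/s2.png",d);cv2.imwrite("pics/t2.png",t)
cv2.imwrite("pics/i2.png",np.hstack([crop(t,230,150,310,230,5),crop(d,245,155,325,235,5)]))
S=np.array([.6143,-.2202,0])
Rs=rot((1,0,0),(0,0,-1))
plan([.6143,-.2202,.22],Rs,19)
E
```

```text
t: 11.3
eef_pos: [0.4897, 0.0958, 0.2614]
orientation: [-2.798, -0.794, -0.752]
force: [0.2, -1.0, -0.4]
gripper_width: 1.0
jig xyz mm [np.float64(2.0), np.float64(-3.6), np.float64(164.4)] F [np.float64(-0.5), np.float64(-0.9), np.float64(-0.2)] axis err [ 0.4  -0.03 -0.22] [ 1.09 -0.01 -1.24  2.22 -0.45  0.48 -0.81]
row 19 [ 0.134 -0.239 -0.497] [-0.399  0.487 -0.016]
```

View pics/i2.png

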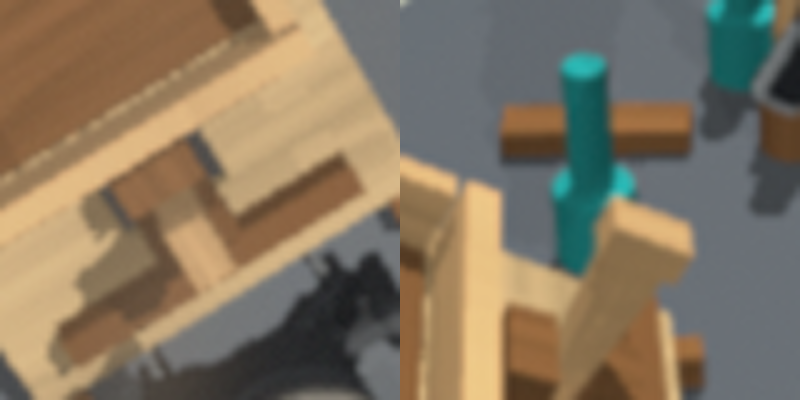

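```bash
python3 -m inch '[0.134,-0.239,-0.497,-0.399,0.487,-0.016,-1, 0.134,-0.239,-0.497,-0.399,0.487,-0.016,-1, 0.134,-0.239,-0.497,-0.399,0.487,-0.016,-1, 0.134,-0.239,-0.497,-0.399,0.487,-0.016,-1, 0.134,-0.239,-0.497,-0.399,0.487,-0.016,-1, 0.134,-0.239,-0.497,-0.399,0.487,-0.016,-1, 0.134,-0.239,-0.497,-0.399,0.487,-0.016,-1, 0.134,-0.239,-0.497,-0.399,0.487,-0.016,-1, 0.134,-0.239,-0.497,-0.399,0.487,-0.016,-1, 0.134,-0.239,-0.497,-0.399,0.487,-0.016,-1, 0.134,-0.239,-0.497,-0.399,0.487,-0.016,-1, 0.134,-0.239,-0.497,-0.399,0.487,-0.016,-1, 0.134,-0.239,-0.497,-0.399,0.487,-0.016,-1, 0.134,-0.239,-0.497,-0.399,0.487,-0.016,-1, 0.134,-0.239,-0.497,-0.399,0.487,-0.016,-1, 0.134,-0.239,-0.497,-0.399,0.487,-0.016,-1, 0.134,-0.239,-0.497,-0.399,0.487,-0.016,-1, 0.134,-0.239,-0.497,-0.399,0.487,-0.016,-1, 0.134,-0.239,-0.497,-0.399,0.487,-0.016,-1, 0,0,0,0,0,0,-1]'
python3 - <<'E'
from h import *
s=arm.sense();print(s['qpos'].round(2))
Rs=rot((1,0,0),(0,0,-1))
plan([.6143,-.2202,.22],Rs,1)
E
```

```text
t: 13.9
eef_pos: [0.6163, -0.2163, 0.2167]
orientation: [-2.213, -2.223, 0.001]
force: [0.4, 0.4, -1.0]
gripper_width: 1.003
[ 0.84  0.61 -0.89  1.58  0.5   1.2  -0.14]
row 1 [-0.031 -0.026  0.043] [-0.128 -0.068 -0.111]
```

```bash
python3 -m inch '[-0.03,-0.026,0.043,-0.128,-0.068,0,-1, 0,0,0,0,0,0.726,-1, 0,0,0,0,0,0.726,-1, 0,0,0,0,0,0.726,-1, 0,0,0,0,0,0.726,-1, 0,0,0,0,0,0.726,-1, 0,0,0,0,0,0.726,-1, 0,0,0,0,0,0,-1]'
python3 - <<'E'
from h import *
Rs=rot((1,0,0),(0,0,-1))
plan([.6143,-.2202,.086],Rs,1)
E
python3 -m inch '[0,0,0,0,0,0,1, 0,0,0,0,0,0,1, 0,0,0,0,0,0,1, 0,0,0,0,0,0,1, 0,0,0,0,0,0,1, 0,0,0,0,0,0,1]' 110
```

```text
t: 14.9
eef_pos: [0.6114, -0.2225, 0.0866]
orientation: [-2.223, -2.217, 0.001]
force: [-0.4, -0.7, -1.2]
gripper_width: 1.0
row 1 [-0.015 -0.008 -0.028] [0.076 0.097 0.021]
t: 15.65
eef_pos: [0.6133, -0.2228, 0.0898]
orientation: [2.223, 2.216, 0.003]
force: [0.4, 0.1, 5.5]
gripper_width: 0.28
```

```bash
python3 -m inch '[0,0,0,0,0,-0.5,1, 0,0,0,0,0,-1,1, 0,0,0,0,0,-1,1, 0,0,0,0,0,-1,1, 0,0,0,0,0,-1,1, 0,0,0,0,0,-1,1, 0,0,0,0,0,-0.5,1, 0,0,0,0,0,0,1]'
python3 - <<'E'
from h import *
s=arm.sense();print(s['qpos'].round(2))
M=np.array([.556,.1415,.118])
plan(M+JZ*.198-JX*.002,rot(-JY,-JZ),19)
E
```

```text
t: 16.65
eef_pos: [0.6126, -0.2226, 0.2696]
orientation: [2.223, 2.216, 0.002]
force: [-1.1, 0.4, -3.5]
gripper_width: 0.28
[ 0.87  0.56 -0.91  1.53  0.46  1.28 -0.11]
row 19 [-0.131  0.24   0.496] [ 0.39  -0.489  0.04 ]
```

```bash
python3 -m inch '[-0.131,0.24,0.496,0.39,-0.489,0.02,1, -0.131,0.24,0.496,0.39,-0.489,0.02,1, -0.131,0.24,0.496,0.39,-0.489,0.02,1, -0.131,0.24,0.496,0.39,-0.489,0.02,1, -0.131,0.24,0.496,0.39,-0.489,0.02,1, -0.131,0.24,0.496,0.39,-0.489,0.02,1, -0.131,0.24,0.496,0.39,-0.489,0.02,1, -0.131,0.24,0.496,0.39,-0.489,0.02,1, -0.131,0.24,0.496,0.39,-0.489,0.02,1, -0.131,0.24,0.496,0.39,-0.489,0.02,1, -0.131,0.24,0.496,0.39,-0.489,0.04,1, -0.131,0.24,0.496,0.39,-0.489,0.04,1, -0.131,0.24,0.496,0.39,-0.489,0.04,1, -0.131,0.24,0.496,0.39,-0.489,0.04,1, -0.131,0.24,0.496,0.39,-0.489,0.04,1, -0.131,0.24,0.496,0.39,-0.489,0.04,1, -0.131,0.24,0.496,0.39,-0.489,0.04,1, -0.131,0.24,0.496,0.39,-0.489,0.04,1, -0.131,0.24,0.496,0.39,-0.489,0.04,1, 0,0,0,0,0,0,1]'
python3 st.py; python3 - <<'E'
from h import *
M=np.array([.556,.1415,.118])
plan(M+JZ*.188-JX*.002,rot(-JY,-JZ),1)
t=cams.snapshot("top")[:,:,::-1];d=cams.snapshot("side")[:,:,::-1]
cv2.imwrite("pics/i3.png",np.hstack([crop(t,230,150,310,230,5),crop(d,265,135,345,215,5)]))
E
```

```text
t: 19.15
eef_pos: [0.4686, 0.0882, 0.293]
orientation: [-2.792, -0.802, -0.742]
force: [-0.4, 0.0, -2.7]
gripper_width: 0.277
jig xyz mm [np.float64(-1.2), np.float64(1.2), np.float64(202.7)] F [np.float64(-1.7), np.float64(0.2), np.float64(-2.2)] axis err [-0.1   0.2   0.04] [ 1.2  -0.2  -1.18  2.21 -0.75  0.68 -0.51]
row 1 [-0.017  0.034  0.007] [-0.026  0.04   0.492]
```

View pics/i3.png

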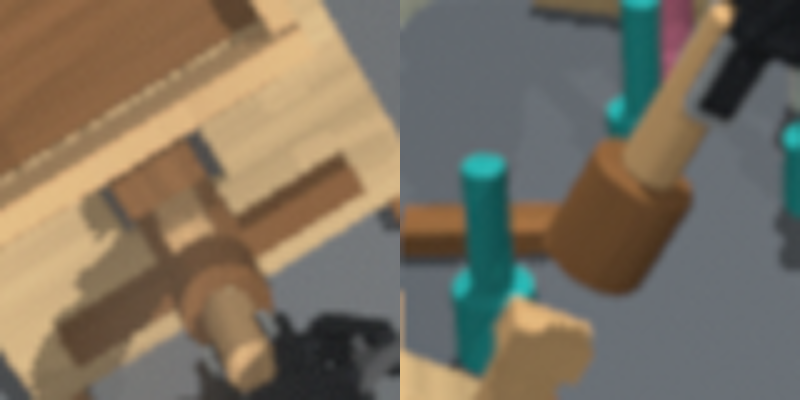

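```bash
python3 -m inch '[-0.017,0.034,0.007,-0.026,0.04,0.3,1, 0,0,0,0,0,0.3,1, 0,0,0,0,0,0.3,1, 0,0,0,0,0,0.2,1, 0,0,0,0,0,0.1,1, 0,0,0,0,0,0.1,1, 0,0,0,0,0,0.1,1, 0,0,0,0,0,0,1]'; python3 st.py
```

```text
t: 20.25
eef_pos: [0.4881, 0.0964, 0.2573]
orientation: [-2.79, -0.795, -0.751]
force: [0.4, 0.1, -1.9]
gripper_width: 0.279
jig xyz mm [np.float64(-0.9), np.float64(-2.2), np.float64(161.4)] F [np.float64(-0.6), np.float64(-0.1), np.float64(-1.9)] axis err [-0.04 -0.17 -0.2 ] [ 1.22  0.02 -1.37  2.22 -0.43  0.46 -0.82]
```

```bash
python3 -m inch '[0,0,0,0,0.06,0.1,1, 0,0,0,0,0,0.1,1, 0,0,0,0,0,0.1,1, 0,0,0,0,0,0,1]'; python3 st.py;python3 -m inch '[0,0,0,0,0,0.1,1, 0,0,0,0,0,0.1,1, 0,0,0,0,0,0,1]'; python3 st.py
```

```text
t: 20.75
eef_pos: [0.4929, 0.0978, 0.2497]
orientation: [-2.79, -0.796, -0.752]
force: [0.5, -0.5, -2.3]
gripper_width: 0.276
jig xyz mm [np.float64(-0.5), np.float64(-3.6), np.float64(152.4)] F [np.float64(-1.0), np.float64(-0.7), np.float64(-2.0)] axis err [ 0.01 -0.18 -0.14] [ 1.15  0.07 -1.34  2.23 -0.3   0.43 -0.94]
t: 21.12
eef_pos: [0.4955, 0.0996, 0.2445]
orientation: [-2.791, -0.797, -0.752]
force: [-0.9, -0.3, -2.5]
gripper_width: 0.28
jig xyz mm [np.float64(-0.4), np.float64(-3.5), np.float64(146.3)] F [np.float64(-2.0), np.float64(0.2), np.float64(-1.7)] axis err [ 0.03 -0.17 -0.12] [ 1.1   0.09 -1.31  2.23 -0.24  0.41 -1.01]
```

```bash
python3 - <<'E'
from h import *
t=cams.snapshot("top")[:,:,::-1];d=cams.snapshot("side")[:,:,::-1]
cv2.imwrite("pics/s4.png",d)
cv2.imwrite("pics/i4.png",np.hstack([crop(t,230,150,310,230,5),crop(d,255,145,335,225,5)]))
s=arm.sense();M=np.array([.556,.1415,.118]);m=R.from_rotvec(s['orientation']).as_matrix()
print(proj("side",[s['eef_pos']+m[:,2]*k+m[:,0]*.0026 for k in(0,.0366,.0866)]),proj("side",[M+JZ*.078]))
E
```

```text
[[309.51715801 175.21187407]
 [301.47972154 188.20157846]
 [290.99250795 205.16588206]] [[295.65729407 200.23012577]]
```

View pics/i4.png

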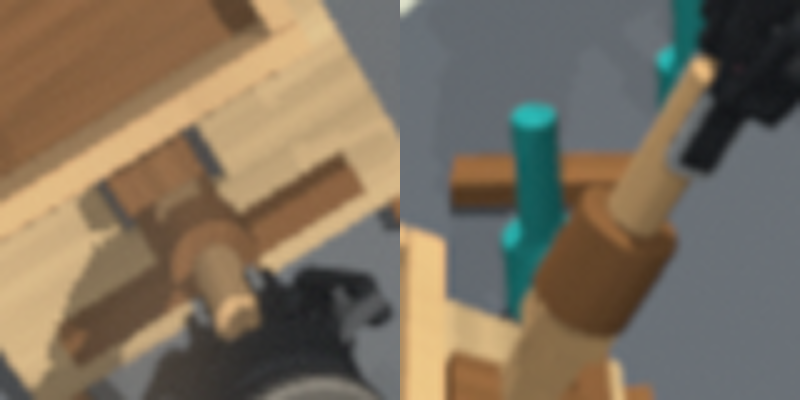

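```bash
python3 - <<'E'
from h import *
for f in("side0","s2","s4"):
    x0,y0,x1,y1=235,185,300,260
    im=cv2.imread(f"pics/{f}.png",0)
    L=cv2.createLineSegmentDetector().detect(cv2.resize(im[y0:y1,x0:x1],None,fx=2,fy=2,interpolation=cv2.INTER_CUBIC))[0][:,0]/2+np.array([x0,y0]*2)-.25
    print(f,[l.round(1).tolist() for l in L if abs(l[0]-l[2])<2 and abs(l[1]-l[3])>12])
    print(im[236,240:285])
s=arm.sense();M=np.array([.556,.1415,.118]);m=R.from_rotvec(s['orientation']).as_matrix()
print("top",proj("top",[s['eef_pos']+m[:,2]*k+m[:,0]*.0026 for k in(-.0434,.0366,.0866)]).round(1).tolist())
E
```

```text
side0 [[265.1, 253.2, 264.7, 215.1], [249.0, 213.8, 247.7, 244.4], [257.4, 193.2, 256.8, 252.6], [249.7, 242.6, 250.1, 226.9], [292.7, 240.6, 291.9, 255.7]]
[100 102 103 103 104 106 105 103 123 156 139 129 129 130 133 135 143 167
 193 199 198 198 198 198 185 133  76  58  57  58  59  57  59  62  69  79
  81  81  82  82  80  75  66  59  59]
s2 [[265.1, 253.2, 264.7, 215.7], [248.9, 213.8, 247.7, 244.4], [257.4, 193.8, 256.9, 243.2], [249.8, 241.3, 250.1, 226.9]]
[104 106 107 106 108 109 109 106 126 161 143 134 135 135 137 140 147 172
 198 203 204 203 204 203 190 138  78  59  60  61  60  60  61  70  95 119
 125 117  96  78  67  63  61  60  61]
s4 [[263.7, 253.2, 263.5, 215.7], [256.0, 192.6, 255.2, 252.6], [249.7, 212.5, 248.0, 244.5]]
[104 105 106 107 107 110 110 107 114 130 135 134 136 138 140 157 189 202
 203 204 203 203 204 184 107  58  60  61  61  61  61  62  78 104 117 119
 112  99  78  69  65  63  61  60  60]
top [[278.1, 214.3], [272.7, 203.4], [269.7, 197.2]]
```

```bash
python3 -m inch '[0,0,0,0,0,0.1,1, 0,0,0,0,0,0.07,1, 0,0,0,0,0,0.07,1]'; python3 st.py;python3 -m inch '[0,0,0,0,0,0.05,1]'; python3 st.py
```

```text
t: 21.6
eef_pos: [0.4988, 0.1014, 0.2386]
orientation: [-2.791, -0.796, -0.752]
force: [-5.8, -2.2, 7.1]
gripper_width: 0.278
jig xyz mm [np.float64(-0.1), np.float64(-3.7), np.float64(139.3)] F [np.float64(-1.7), np.float64(1.3), np.float64(9.2)] axis err [ 0.07 -0.17 -0.15] [ 1.03  0.12 -1.26  2.23 -0.18  0.38 -1.07]
t: 21.72
eef_pos: [0.4995, 0.1018, 0.2373]
orientation: [-2.791, -0.796, -0.753]
force: [-5.9, -3.2, 6.6]
gripper_width: 0.277
jig xyz mm [np.float64(-0.0), np.float64(-3.8), np.float64(137.8)] F [np.float64(-2.5), np.float64(0.4), np.float64(9.0)] axis err [ 0.08 -0.18 -0.14] [ 1.02  0.12 -1.25  2.23 -0.16  0.38 -1.08]
```

Moving force about 11 N net, consistent with driving. Continue till it rises steeply.

```bash
for i in 1; do python3 -m inch '[0,0,0,0,0,0.06,1, 0,0,0,0,0,0.06,1]'; python3 st.py; python3 -m inch '[0,0,0,0,0,0.06,1]'; python3 st.py; done
```

```text
t: 21.98
eef_pos: [0.5017, 0.1024, 0.2351]
orientation: [-2.792, -0.796, -0.753]
force: [-33.2, -15.8, 48.8]
gripper_width: 0.278
jig xyz mm [np.float64(0.7), np.float64(-4.4), np.float64(134.8)] F [np.float64(-7.2), np.float64(4.1), np.float64(60.5)] axis err [ 0.13 -0.17 -0.16] [ 0.99  0.13 -1.23  2.23 -0.14  0.37 -1.11]
t: 22.1
eef_pos: [0.5028, 0.1024, 0.2343]
orientation: [-2.794, -0.795, -0.752]
force: [-49.8, -24.3, 74.2]
gripper_width: 0.278
jig xyz mm [np.float64(1.1), np.float64(-4.9), np.float64(133.6)] F [np.float64(-10.7), np.float64(5.8), np.float64(91.8)] axis err [ 0.19 -0.12 -0.17] [ 0.98  0.13 -1.22  2.23 -0.13  0.37 -1.12]
```

```bash
python3 -m inch '[0,0,0,0,0,-0.3,1, 0,0,0,0,0,-0.5,1, 0,0,0,0,0,-0.8,1, 0,0,0,0,0,-0.8,1, 0,0,0,0,0,-0.5,1, 0,0,0,0,0,0,1]'; python3 st.py
python3 - <<'E'
from h import *
t=cams.snapshot("top")[:,:,::-1];d=cams.snapshot("side")[:,:,::-1];cv2.imwrite("pics/s5.png",d)
cv2.imwrite("pics/i5.png",np.hstack([crop(t,230,150,310,230,5),crop(d,240,170,320,250,5)]))
x0,y0,x1,y1=235,185,300,260
im=cv2.imread("pics/s5.png",0)
L=cv2.createLineSegmentDetector().detect(cv2.resize(im[y0:y1,x0:x1],None,fx=2,fy=2,interpolation=cv2.INTER_CUBIC))[0][:,0]/2+np.array([x0,y0]*2)-.25
print([l.round(1).tolist() for l in L if abs(l[0]-l[2])<2 and abs(l[1]-l[3])>12])
E
```

```text
t: 22.85
eef_pos: [0.465, 0.0793, 0.3034]
orientation: [-2.799, -0.795, -0.745]
force: [0.5, -0.7, -2.9]
gripper_width: 0.282
jig xyz mm [np.float64(-2.6), np.float64(-4.5), np.float64(215.6)] F [np.float64(-1.4), np.float64(-0.8), np.float64(-2.6)] axis err [ 0.3   0.23 -0.2 ] [ 1.22 -0.24 -1.15  2.2  -0.78  0.74 -0.47]
[[262.8, 252.6, 262.6, 215.7], [255.2, 207.5, 254.3, 248.8], [292.9, 232.0, 292.1, 251.3], [249.5, 210.7, 247.7, 244.4]]
```

View pics/i5.png

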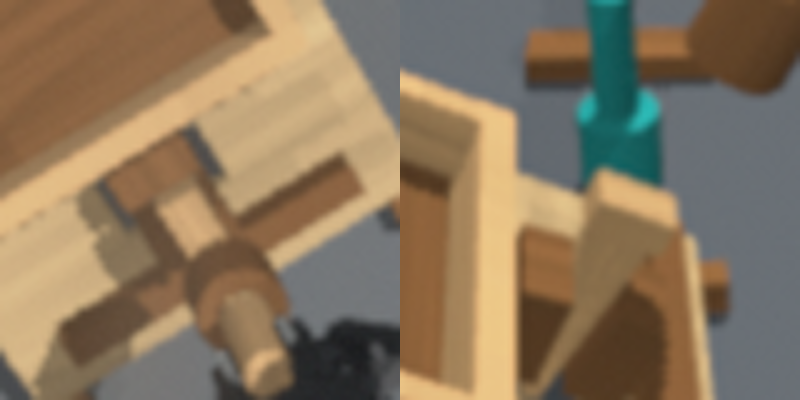

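```bash
python3 - <<'E'
from h import *
plan([.6133,-.2228,.20],rot((1,0,0),(0,0,-1)),19)
E
```

```text
row 19 [ 0.132 -0.238 -0.499] [-0.385  0.5    0.105]
```

```bash
python3 -m inch '[0.132,-0.238,-0.499,-0.385,0.5,0.02,1, 0.132,-0.238,-0.499,-0.385,0.5,0.02,1, 0.132,-0.238,-0.499,-0.385,0.5,0.02,1, 0.132,-0.238,-0.499,-0.385,0.5,0.02,1, 0.132,-0.238,-0.499,-0.385,0.5,0.02,1, 0.132,-0.238,-0.499,-0.385,0.5,0.02,1, 0.132,-0.238,-0.499,-0.385,0.5,0.02,1, 0.132,-0.238,-0.499,-0.385,0.5,0.02,1, 0.132,-0.238,-0.499,-0.385,0.5,0.02,1, 0.132,-0.238,-0.499,-0.385,0.5,0.02,1, 0.132,-0.238,-0.499,-0.385,0.5,0.2,1, 0.132,-0.238,-0.499,-0.385,0.5,0.2,1, 0.132,-0.238,-0.499,-0.385,0.5,0.2,1, 0.132,-0.238,-0.499,-0.385,0.5,0.2,1, 0.132,-0.238,-0.499,-0.385,0.5,0.2,1, 0.132,-0.238,-0.499,-0.385,0.5,0.2,1, 0.132,-0.238,-0.499,-0.385,0.5,0.2,1, 0.132,-0.238,-0.499,-0.385,0.5,0.2,1, 0.132,-0.238,-0.499,-0.385,0.5,0.2,1, 0,0,0,0,0,0,1]'
python3 - <<'E'
from h import *
plan([.6133,-.2228,.11],rot((1,0,0),(0,0,-1)),1)
t=cams.snapshot("top")[:,:,::-1];d=cams.snapshot("side")[:,:,::-1];cv2.imwrite("pics/s6.png",d)
cv2.imwrite("pics/i6.png",np.hstack([crop(t,360,130,440,210,5),crop(d,290,90,370,170,5)]))
E
```

```text
t: 25.45
eef_pos: [0.6088, -0.226, 0.196]
orientation: [-2.221, -2.219, -0.005]
force: [0.2, 0.8, -3.0]
gripper_width: 0.28
row 1 [ 0.002 -0.038 -0.008] [0.094 0.149 2.867]
```

View pics/i6.png

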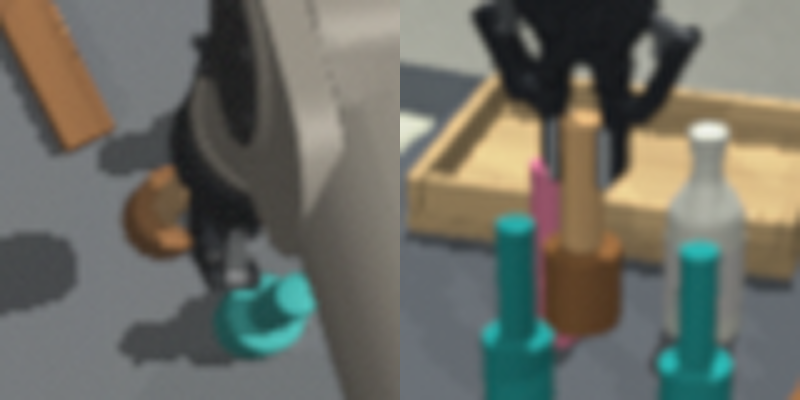

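```bash
python3 -m inch '[0,-0.038,-0.008,0.094,0.149,0.57,1, 0,0,0,0,0,0.57,1, 0,0,0,0,0,0.57,1, 0,0,0,0,0,0.57,1, 0,0,0,0,0,0.5,1, 0,0,0,0,0,0.2,1, 0,0,0,0,0,0.1,1, 0,0,0,0,0,0,1]';python3 -m inch '[0,0,0,0,0,0.07,1, 0,0,0,0,0,0.07,1, 0,0,0,0,0,0,1]'
```

```text
t: 26.55
eef_pos: [0.6129, -0.224, 0.1066]
orientation: [2.218, 2.219, -0.002]
force: [-0.4, -0.6, -3.0]
gripper_width: 0.278
t: 26.92
eef_pos: [0.6125, -0.224, 0.102]
orientation: [2.219, 2.219, -0.003]
force: [0.1, -0.4, -3.3]
gripper_width: 0.28
```

```bash
python3 -m inch '[0,0,0,0,0,0.13,1, 0,0,0,0,0,0.13,1, 0,0,0,0,0,0,1]';python3 -m inch '[0,0,0,0,0,0.07,1, 0,0,0,0,0,0,1]';python3 -m inch '[0,0,0,0,0,0.06,1, 0,0,0,0,0,0,1]'
```

```text
t: 27.3
eef_pos: [0.6123, -0.224, 0.0937]
orientation: [2.219, 2.22, -0.004]
force: [0.1, 0.2, -2.7]
gripper_width: 0.28
t: 27.55
eef_pos: [0.6126, -0.224, 0.092]
orientation: [2.219, 2.219, -0.003]
force: [0.6, 0.2, -2.9]
gripper_width: 0.28
t: 27.8
eef_pos: [0.6126, -0.224, 0.0903]
orientation: [2.219, 2.219, -0.003]
force: [-0.2, 0.4, -1.9]
gripper_width: 0.281
```

```bash
python3 -m inch '[0,0,0,0,0,0.05,1, 0,0,0,0,0,0,1]';python3 -m inch '[0,0,0,0,0,0.05,1, 0,0,0,0,0,0,1]'
```

```text
t: 28.05
eef_pos: [0.613, -0.2241, 0.0898]
orientation: [2.218, 2.218, -0.003]
force: [-2.1, 1.0, 5.1]
gripper_width: 0.279
t: 28.3
eef_pos: [0.6133, -0.2241, 0.0897]
orientation: [2.218, 2.218, -0.003]
force: [-5.4, 0.1, 13.9]
gripper_width: 0.279
```

```bash
python3 -m inch '[0,0,0,0,0,-0.05,1, 0,0,0,0,0,0,0.2, 0,0,0,0,0,0,-0.3, 0,0,0,0,0,0,-0.6, 0,0,0,0,0,0,-0.6, 0,0,0,0,0,-0.3,-0.6, 0,0,0,0,0,-0.7,-0.6, 0,0,0,0,0,-1,-0.6, 0,0,0,0,0,-1,-0.6, 0,0,0,0,0,-1,-0.6, 0,0,0,0,0,-1,-0.6, 0,0,0,0,0,0,-0.6]'
python3 -m inch '[0,0,0,-1,0,-0.5,-0.6, 0,0,0,-1,0,-0.5,-0.6, 0,0,0,-1,0,0,-0.6, 0,0,0,-1,0,0,-0.6, 0,0,0,-1,0,0,-0.6, 0,0,0,-1,0,0,-0.6, 0,0,0,0,0,0,-0.6, 0,0,0,0,0,0,-0.6]'
python3 - <<'E'
from h import *
t=cams.snapshot("top")[:,:,::-1];d=cams.snapshot("side")[:,:,::-1];cv2.imwrite("pics/s7.png",d)
cv2.imwrite("pics/i7.png",np.hstack([cv2.resize(t[90:260,180:480],(400,227)),np.zeros((227,0,3),np.uint8)]))
a=crop(t,180,90,480,260,2.6)[:442];b=crop(d,170,100,400,320,2)
cv2.imwrite("pics/i7.png",np.vstack([cv2.resize(t[90:260,180:480],(500,283),interpolation=2),cv2.resize(d[130:310,170:488],(500,283),interpolation=2)]))
im=cv2.imread("pics/s7.png",0);x0,y0,x1,y1=235,185,300,260
L=cv2.createLineSegmentDetector().detect(cv2.resize(im[y0:y1,x0:x1],None,fx=2,fy=2,interpolation=cv2.INTER_CUBIC))[0][:,0]/2+np.array([x0,y0]*2)-.25
print([l.round(1).tolist() for l in L if abs(l[0]-l[2])<2 and abs(l[1]-l[3])>12])
E
```

```text
t: 29.8
eef_pos: [0.6143, -0.2231, 0.2434]
orientation: [2.214, 2.215, 0.002]
force: [-0.1, -0.1, 0.1]
gripper_width: 0.801
t: 30.8
eef_pos: [0.6125, -0.4022, 0.2695]
orientation: [2.218, 2.221, -0.002]
force: [-0.7, 1.3, -0.0]
gripper_width: 0.796
[[262.8, 252.6, 262.6, 215.7], [255.3, 204.4, 254.3, 248.2], [292.3, 241.9, 292.4, 258.8], [249.5, 210.7, 247.7, 244.4]]
```

View pics/i7.png

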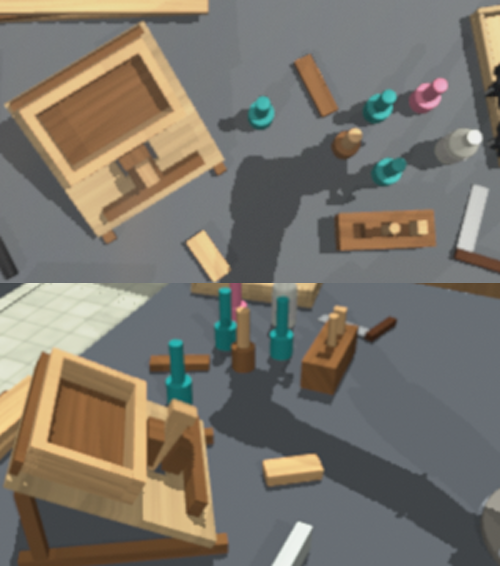

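```bash
python3 -c "
from rig import arm
print(arm.finish_job(),arm.sense()['t'])"
```

```text
the job is handed in; nothing more can be done
the job is handed in; nothing more can be done
```

The wedge is driven in, the rail is home as far as the checks show, and the striker stands upright back on the table. I handed the job in at about 31 s.

- **Setting the wedge:** I took it from the rack and lowered it square into the gap, thin end about 38 mm below the mouth. Contact force stayed around 3 N, and I let go there.
- **Driving:** I pressed it in with the brown striker. The push was about 11 N while it slid, then rose steeply to about 92 N as it came home, under the 120 N wrist limit.
- **Rail:** It shifted about 2.3 px in the side view, roughly the 5 mm of travel, and its gap to the frame looks closed. The rail's edges had not moved by the last picture, about 8 s after the last push.
- **Striker:** I set it within about 2 mm of where it stood and felt it touch the table before opening. The last picture shows it upright and nothing else visibly moved.

Three things were not quite clean:
- The striker pressed about 4 to 5 mm off the middle across the gap; one of my small sideways corrections had the wrong sign.
- The force readings taken after each pause during the first part of the drive showed almost nothing. I confirmed the rail was moving from the pictures instead.
- While the wedge was being set, joint 6 sat at its 0.17 rad lower limit. It did not read below it.

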